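Turn the side burner's keyed cap onto its pin and press it home

ROBOT

A 6-joint arm with a two-finger parallel gripper is mounted at the origin on the work surface. World frame = base frame: x ahead of the robot, y to its left, z up, the work surface at z = 0. Lengths are in m, angles in degrees, forces in N, time in s.
With the tool pointing down it reaches from about 0.35 to 0.875 m from the base axis. Payload 4.2 kg.
Tool frame: the origin (TCP) lies between the finger pads; the fingertips stand 25 mm ahead of it and the grasp point (between the pads) lies 6 mm ahead of it (r.tips_ahead is the distance from the TCP to the fingertips, in m); z points along the fingers, y is the direction in which the jaws open and shut (so a half turn about z gives the same grasp; the last joint's range is limited). The gripper opens to 87 mm and grips with 3 to 60 N. Pads are 19 mm wide; open, the fingers measure 117 mm over their backs; the gripper's body (75 mm by 190 mm) begins 51 mm behind the grasp point.
Start: joints at [83.228, 22.042, 0.453, 0, -68.411, -14.817], TCP at [0.23, 0.581, 0.248] pointing down, gripper open.
Joint ranges: [-179.83, 179.83], [-69.29, 118.12], [-61.27, 80.66], [-181.25, 117.63], [-171.15, -9.14], [-177.46, 177.46]. Speed limits (degrees/s): [159.86, 159.86, 180, 180, 180, 180].

INTERFACE

Orientations are given as a 3x3 rotation matrix whose columns are the frame's x, y, z axes.
In Python, from station import r, vision, finish_job gives the robot as it stands.
- The arm moves only by the shell command python3 -m jog 'ROWS'. ROWS is a JSON object of lists of equal length, an entry for each row: "rot": the turn, a rotation vector about the world's x, y, z in degrees, a list of three; "delta_pos": the shift along the world's x, y, z in mm, a list of three; "grip": the opening in per cent of the stroke, from 0 (shut) to 100 (fully open). A call has 1 to 10 rows; each row shifts and turns the commanded pose from where the row before left it; what a row does not reach is not made up. A row lasts 1/12 s, in which the tool goes at most 41.7 mm and 7.16 degrees, less where a joint would pass 70% of its speed; a pose out of reach is approached as far as the arm can. A call with a gripper value outside its range is refused whole. The fingers move at their own pace and stop on an object; the grip force is fixed at half the most. Time passes only in rows, so rows that do not move let the fingers close. It gives the time, the measured TCP pose, the force and the opening at its end, in the units of the state.
- r.sense(): the state, without advancing time (a new reading comes with each control period).
- vision.capture(name): name is "side" or "top"; returns a dict with "frame" (420x560x3 uint8, red, green, blue), "K" (3x3 intrinsics, pixels), "xyz" and "orientation" of the camera in the world. Camera axes: x right, y up, looking along -z (the intrinsics and any distortion apply to the point x, -y, -z); pixel columns grow to the right and rows downward; lengths in m; the calibration is good to about 2 mm. A picture is of the moment at which its call begins. There is no depth.
- finish_job(): hands the job in, once; it reports no verdict.
The state is a dict: "time_s": time; "joints": joint angles; "joint_velocities": joint speeds; "effort": joint torques, N m; "tcp_pos": TCP position; "ee_rot": TCP orientation; "wrist_force": force on the tool from outside, world axes, zero at the start; "moment": the same for the moment, N m; "gripper_width": opening from 0.0 (shut) to 1.0 (fully open).
Only numpy, scipy, OpenCV 4.12 (cv2) and the standard library are available. Lean on these libraries where they do the work, as an engineer would, in place of code of your own. Each camera call takes 0.05 s, during which the arm holds its last target. There are 200 camera calls.

TASK

The brass cap of the gas burner was put back crooked after cleaning: it is perched on the locating pin. With a fingertip against its ribs, push the cap round until its rim notch stands over the pin, then press it down fully home and let go; do not grip, lift or force it. Leave the jar, bottle opener and everything else on the shelf where they are.

Things in the scene. Friction and masses are not known exactly. Their poses are not given: they have to be found in the camera images.
- burner: Gas burner unit, a stainless box 280 x 270 mm (x by y), deck 76 mm above the shelf with a 3 mm lip round it; control knob on its -x face. Fixed. Origin: on the shelf (z = 0), on the burner's vertical axis, about which the cap turns; +x points from the axis to the locating pin. A white ceramic igniter post 63 mm from the axis (not the pin) ends at height 98 mm, below the cap.
- pin_top (a point): Round tip of the fixed steel locating pin, 9 mm diameter, 48 mm from the burner's axis along the burner's +x, top 111.7 mm above the shelf; a steel lug that carries it sticks out to 66 mm from the axis, so that its direction is seen from above past the rim of the cap.
- hub_top (a point): Centre of the flat top of the cap's round hub (30 mm diameter), on the burner's axis; the place to press. The brass cap (about 0.5 kg) is a disc of 100 mm diameter, 8 mm thick. Perched: underside 112 mm, top face 120 mm, hub and rib tops 131 mm above the shelf; fully home all are 6 mm lower. x axis: from the cap's axis towards its notch.
- rib_end (a point): Outer end, at the top, of the rib opposite the notch, 46 mm from the axis. Three straight ribs, 9 mm wide and 11 mm high above the disc's flat top face, run from the hub out to 46 mm from the axis; seen from above they lie 60, 180 (this one) and 300 degrees counter-clockwise from the notch. Push a rib from its side with the fingertip low between two ribs, just above the top face.
- notch (a point): Middle of the notch in the cap's rim, 48 mm from the axis, at the height of the top face. The notch goes right through the disc, is open at the rim, 15 mm wide at the rim, 12 mm wide at its root 40 mm from the axis; the pin has about 2.7 mm of play to either side in it.
- cap (a joint): Angle of the cap about the burner's vertical axis, rad, counter-clockwise from above positive; 0 (or any whole turn, such as 6.283) has the notch exactly over the pin. No end stops: either way round will do. Light drag (about 2.5 N pushed at 33 mm from the axis); the cap stays where it is left. Once the cap is home the pin keeps it from turning.
- spigot (a joint): How far the cap has gone down, m: 0 perched on the pin, 0.006 fully home, negative if lifted. A spring clip under the cap holds it at any height against its weight; with the notch over the pin about 5 to 8 N push it down, and it stays down. Off the pin it gives only 1 to 2 mm under a firm push; the pin's round tip centres a notch that is up to about 4 mm off.
- jar: Small glass jar with steel screw lid, 54 mm diameter, 70 mm tall, standing on the burner's deck near its corner. Leave alone. Origin: centre of its underside.
- opener: Chrome bottle opener, 135 x 38 mm, 5 mm thick, lying on the burner's deck. Leave alone. Origin: under its middle, x along it.
- bowl: Blue melamine bowl, 150 mm diameter, 60 mm tall, on the shelf. Leave alone. Origin: centre of its underside.
- spatula: Spatula with red silicone tip, 260 mm long, lying on the shelf. Leave alone. Origin: under its middle, x along it.
- caddy: Two-tier steel caddy, 130 x 252 mm, 242 mm tall with its handle. Leave alone. Origin: centre of its underside.
- sauce: Amber sauce bottle, 52 mm diameter, 120 mm tall, on the caddy's lower level. Leave alone. Origin: centre of its underside.
- shaker: Salt shaker, 42 mm diameter, 67 mm tall, on the caddy's upper level. Leave alone. Origin: centre of its underside.

How it is judged:
By the outcome, as a careful person would: the job done as asked, in the order asked, and still so for the second after the job is handed in, with the robot touching nothing.
It also fails if it takes over 61 s, if anything falls off the work surface, if the arm or the gripper's body presses on something with over 40 N, if the wrist force passes 120 N, or if a joint passes its speed limit or range.

## Working session

There is one attempt and no reset: what is moved stays moved. The work goes in short steps, Python scripts to look and compute and a shell command to move; the robot and the scene stay as the last step left them, time stands still between calls to the robot, and variables do not carry over. Pictures are saved under pics/ and viewed, about 8 in all and at most 12, crops included, and the job is handed in when it is done.

```bash
mkdir -p pics; ls; cat > h.py <<'E'
from station import r, vision, finish_job
import numpy as np, cv2
def shot(name,fn,crop=None,scale=1):
    c=vision.capture(name); im=c["frame"]
    np.savez('pics/'+fn+'.npz',K=c["K"],xyz=c["xyz"],R=c["orientation"])
    print({k:v for k,v in c.items() if k not in("frame","K","xyz","orientation")})
    if crop: x0,y0,x1,y1=crop; im=im[y0:y1,x0:x1]
    im=cv2.resize(im,None,fx=scale,fy=scale,interpolation=cv2.INTER_CUBIC)
    cv2.imwrite('pics/'+fn+'.png',im[:,:,::-1])
def ray(fn,u,v,z):
    d=np.load('pics/'+fn+'.npz'); p=np.linalg.inv(d['K'])@[u,v,1]
    w=np.array(d['R'])@[p[0],-p[1],-p[2]]; o=d['xyz']; return o+w*(z-o[2])/w[2]
def proj(fn,P):
    d=np.load('pics/'+fn+'.npz'); q=d['R'].T@(np.array(P)-d['xyz']); q=d['K']@[q[0],-q[1],-q[2]]; return q[:2]/q[2]
E
python3 - <<'E'
from h import *
shot('top','t0',scale=1.4); shot('side','s0',scale=1.4)
for n in('t0','s0'):
    d=np.load(f'pics/{n}.npz'); print(d['K'],d['xyz'],d['R'])
print(r.sense())
E
```

```text
pics
{}
{}
[[401.99423586   0.         275.89219578]
 [  0.         401.99423586 208.39641306]
 [  0.           0.           1.        ]] [ 0.41289173 -0.0078245   1.13707548] [[ 0.01458701  0.99637914 -0.08376058]
 [-0.99984195  0.01538645  0.00890683]
 [ 0.01016335  0.08361742  0.9964461 ]]
[[400.67532284   0.         282.94498505]
 [  0.         400.67532284 204.19638116]
 [  0.           0.           1.        ]] [-0.18731134 -0.77323576  0.84724063] [[ 0.75083209  0.37037097 -0.54687888]
 [-0.66017116  0.446673   -0.60386859]
 [ 0.02062064  0.81443758  0.57988466]]
{'time_s': 0.1, 'joints': array([ 8.32263779e+01,  2.20865378e+01,  3.88247945e-01, -2.40702089e-02,
       -6.84116601e+01, -1.48156968e+01]), 'joint_velocities': array([ 0.0203841 ,  0.03042319,  0.20508292,  0.08264148, -0.14900349,
       -0.01707418]), 'effort': array([-6.35062970e-04, -3.91692889e+01,  1.87932891e+01,  4.23194513e+00,
        1.33907425e-02, -7.57046428e-05]), 'tcp_pos': array([0.22978624, 0.58070476, 0.24657462]), 'ee_rot': array([[ 9.29788106e-01, -3.68094689e-01, -6.14242767e-04],
       [-3.68095184e-01, -9.29786254e-01, -1.85948777e-03],
       [ 1.13353091e-04,  1.95502941e-03, -9.99998083e-01]]), 'wrist_force': array([ 0.26196422,  0.78012351, -0.23707796]), 'moment': array([-0.03929596,  0.02913409, -0.04147641]), 'gripper_width': 0.9997496217264561}
```

View pics/t0.png

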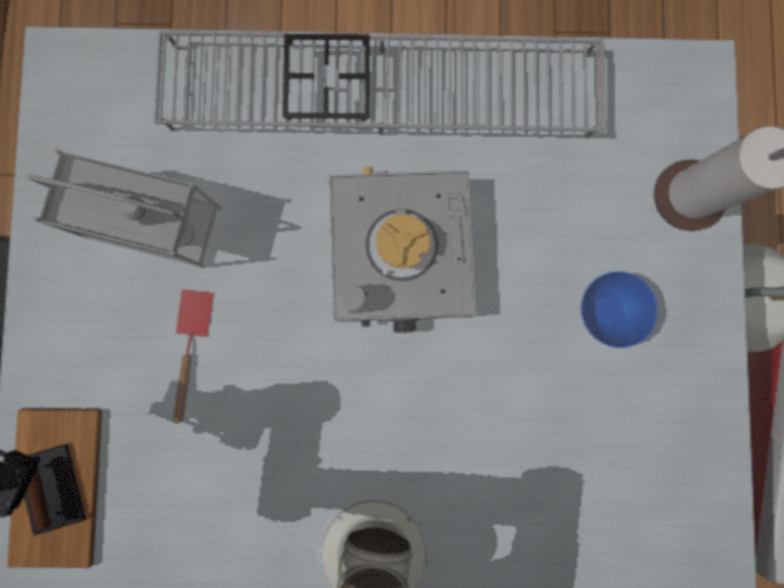

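View pics/s0.png

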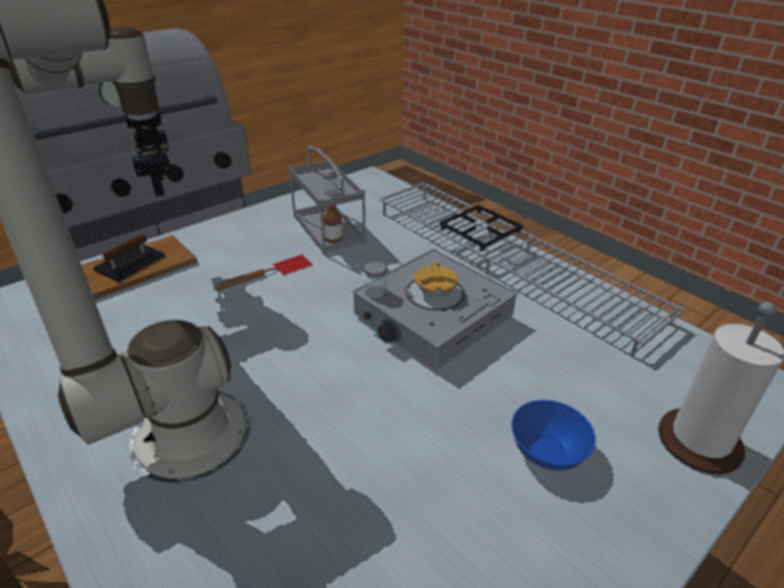

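Top view: up is +x and left is +y. The burner box spans about (332–475, 172–320) and the cap is at about (403, 241). The jar is at (355, 297), with the opener on the right of the deck at (456, 225). I'll enlarge the cap.

```bash
python3 - <<'E'
from h import *
shot('top','t1',crop=(252,138,322,208),scale=8.5)
E
```

```text
{}
```

View pics/t1.png

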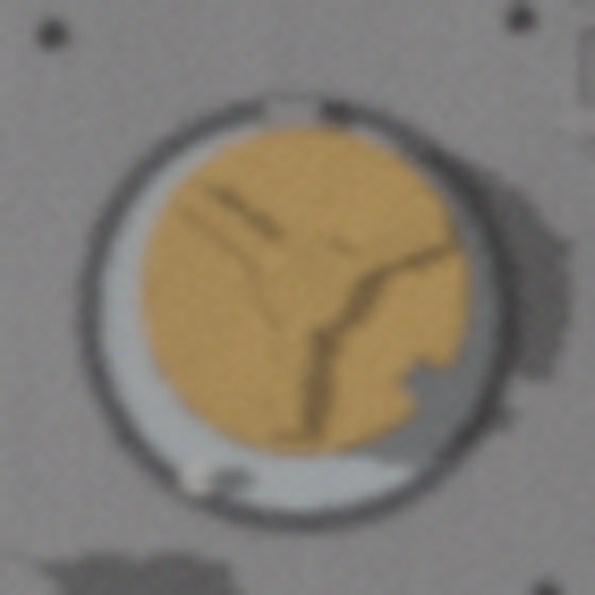

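The cap disc is centred at crop (305, 291) with a radius of about 162. The notch is at about (425, 382), the lug (pin direction) at (292, 110) and the igniter at (197, 475). One rib points down to (298, 435), one to upper-left (200, 195) and one to the right (455, 225).

```bash
python3 - <<'E'
from h import *
f=lambda a,b,z:ray('t1',252+(a+.5)/8.5-.5,138+(b+.5)/8.5-.5,z)
C=f(305,291,.12);print('C',C)
print('radius',[np.linalg.norm(f(*p,.12)-C) for p in((143,291),(467,291),(305,129),(305,453))])
N=f(425,378,.12)-C;L=[f(292,112,z)-C for z in(.09,.105)];I=f(197,473,.098)-C
for v in(N,*L,I):print(v,np.hypot(v[0],v[1]),np.degrees(np.arctan2(v[1],v[0])))
for p in((200,195),(298,440),(455,232)):
    v=f(*p,.131)-C;print(p,v,np.hypot(v[0],v[1]),np.degrees(np.arctan2(v[1],v[0])))
# burner corners from the 1.4 overview
for p in((331,176),(470,172),(475,315),(333,320)):print(ray('t1',p[0]/1.4,p[1]/1.4,.079))
E
```

```text
C [ 0.59284215 -0.04510086  0.12      ]
radius [np.float64(0.04877246230333341), np.float64(0.048820032531800645), np.float64(0.04952654332252825), np.float64(0.04913089588522048)]
[-0.02585057 -0.03639805  0.        ] 0.04464381385648223 -125.38308093828424
[ 0.0615969  0.0036357 -0.03     ] 0.061704100695932754 3.3779110545804896
[ 0.05813658  0.00411762 -0.015     ] 0.058282219721256426 4.051306044451548
[-0.05298947  0.03157743 -0.022     ] 0.06168483109007134 149.20848403910966
(200, 195) [0.02651306 0.03210173 0.011     ] 0.04163488138392681 50.4464499915134
(298, 440) [-0.0466899   0.00193603  0.011     ] 0.04673002166081255 177.6255534401497
(455, 232) [ 0.01659076 -0.04415255  0.011     ] 0.04716673141092593 -69.40578965979222
[0.72296378 0.09192485 0.079     ]
[ 0.73551831 -0.17503757  0.079     ]
[ 0.46048823 -0.1850524   0.079     ]
[0.44709187 0.0818854  0.079     ]
```

The pin direction is about +3°, from the lug and the box edges. The notch is at about -125°, so the cap needs about +128° CCW, pushing the 175° rib from its CW side with closed fingers. I'll fly over above the shelf objects.

```bash
python3 -m jog '{"rot":[[0,0,-7],[0,0,-7],[0,0,-7],[0,0,-7],[0,0,-7],[0,0,-7],[0,0,-7],[0,0,-7],[0,0,-7],[0,0,-7]],"delta_pos":[[8,-30,6],[8,-30,6],[8,-30,6],[8,-30,6],[8,-30,6],[8,-30,6],[8,-30,6],[8,-30,6],[8,-30,6],[8,-30,6]],"grip":[0,0,0,0,0,0,0,0,0,0]}'
python3 -m jog '{"rot":[[0,0,-3],[0,0,0],[0,0,0],[0,0,0],[0,0,0],[0,0,0],[0,0,0],[0,0,0],[0,0,0],[0,0,0]],"delta_pos":[[25,-30,0],[25,-30,0],[25,-30,0],[25,-30,0],[25,-30,0],[25,-30,0],[25,-30,0],[25,-30,0],[25,-30,0],[25,-30,0]],"grip":[0,0,0,0,0,0,0,0,0,0]}'
```

```text
time_s: 0.98
tcp_pos: [0.3099, 0.2794, 0.3077]
ee_rot: [[-0.033, -0.999, -0.0], [-0.999, 0.033, -0.0], [0.0, 0.0, -1.0]]
wrist_force: [0.6, -0.2, 0.2]
gripper_width: 0.323
time_s: 1.82
tcp_pos: [0.5607, -0.0207, 0.3072]
ee_rot: [[-0.08, -0.997, -0.001], [-0.997, 0.08, 0.0], [-0.0, 0.001, -1.0]]
wrist_force: [1.1, 0.3, -0.8]
gripper_width: 0.009
```

```bash
python3 -m jog '{"rot":[[0,0,0],[0,0,0],[0,0,0],[0,0,0],[0,0,0],[0,0,0],[0,0,0]],"delta_pos":[[0,0,-28],[0,0,-28],[0,0,-28],[0,0,-28],[0,0,-20],[0,0,-12],[0,0,0]],"grip":[0,0,0,0,0,0,0]}'
python3 - <<'E'
from h import *
print(r.sense()['tcp_pos'])
shot('side','s1',crop=(240,150,380,270),scale=5.5)
E
```

```text
time_s: 2.4
tcp_pos: [0.5577, -0.0192, 0.16]
ee_rot: [[-0.081, -0.997, -0.008], [-0.997, 0.081, -0.001], [0.002, 0.007, -1.0]]
wrist_force: [-0.6, 0.9, -0.1]
gripper_width: 0.006
[ 0.55772292 -0.01922301  0.15998   ]
{}
```

View pics/s1.png

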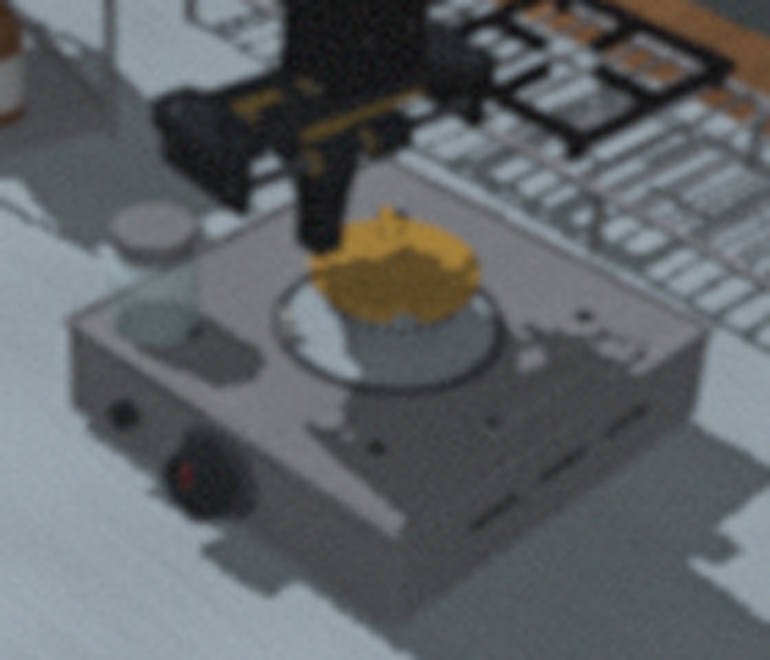

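Fingers sit over the -x edge of the cap (crop ~ (318, 245)), clear of the jar at (150, 270). Lower beside the rib, then touch it sideways.

```bash
python3 -m jog '{"rot":[[0,0,0],[0,0,0],[0,0,0],[0,0,0]],"delta_pos":[[2,-1,-4],[1,-1,-4],[0,0,-3],[0,0,0]],"grip":[0,0,0,0]}'
python3 -m jog '{"rot":[[0,0,0],[0,0,0],[0,0,0],[0,0,0],[0,0,0]],"delta_pos":[[0,-2,0],[0,-2,0],[0,-2,0],[0,-2,0],[0,0,0]],"grip":[0,0,0,0,0]}'
python3 - <<'E'
from h import *
s=r.sense();print(s['tcp_pos'],s['wrist_force'],s['moment'])
C=np.array([.5928,-.0451]);v=(s['tcp_pos'][:2]-C)*1e3;print(v,np.hypot(*v),np.degrees(np.arctan2(v[1],v[0])))
R=np.array([[np.cos(a:=np.radians(5)),-np.sin(a)],[np.sin(a),np.cos(a)]])
for i in range(24):
    w=R@v;print(np.round(w-v,1).tolist(),end=' ');v=w
E
```

```text
time_s: 2.78
tcp_pos: [0.5629, -0.0209, 0.1525]
ee_rot: [[-0.08, -0.997, -0.0], [-0.997, 0.08, 0.0], [-0.0, 0.0, -1.0]]
wrist_force: [-0.1, 0.4, -0.1]
gripper_width: 0.006
time_s: 3.2
tcp_pos: [0.5626, -0.0288, 0.1527]
ee_rot: [[-0.08, -0.997, -0.0], [-0.997, 0.08, 0.0], [-0.0, 0.0, -1.0]]
wrist_force: [-1.4, 3.9, 0.9]
gripper_width: 0.006
[ 0.56264001 -0.02882827  0.15273076] [-1.37287723  3.93636615  0.85253797] [0.88633342 0.43622949 0.0090895 ]
[-30.15998527  16.27173256] 34.26943232616779 151.65251974914662
[-1.3, -2.7] [-1.1, -2.8] [-0.8, -2.9] [-0.6, -2.9] [-0.3, -3.0] [-0.0, -3.0] [0.2, -3.0] [0.5, -3.0] [0.7, -2.9] [1.0, -2.8] [1.2, -2.7] [1.5, -2.6] [1.7, -2.5] [1.9, -2.3] [2.1, -2.1] [2.3, -2.0] [2.4, -1.8] [2.6, -1.5] [2.7, -1.3] [2.8, -1.1] [2.9, -0.8] [2.9, -0.6] [3.0, -0.3] [3.0, -0.0]
```

Contact felt (about 4 N sideways). The tips are at z = 0.128, so I'll drop 3 mm and then sweep the arc, turning the tool along with the rib.

```bash
python3 -m jog '{"rot":[[0,0,0],[0,0,0],[0,0,5],[0,0,5],[0,0,5],[0,0,5],[0,0,5],[0,0,5],[0,0,5],[0,0,5]],"delta_pos":[[0,0,-2],[0,0,-1],[-1.3,-2.7,0],[-1.1,-2.8,0],[-0.8,-2.9,0],[-0.6,-2.9,0],[-0.3,-3,0],[0,-3,0],[0.2,-3,0],[0.5,-3,0]],"grip":[0,0,0,0,0,0,0,0,0,0]}'
python3 -m jog '{"rot":[[0,0,5],[0,0,5],[0,0,5],[0,0,5],[0,0,5],[0,0,0]],"delta_pos":[[0.7,-2.9,0],[1,-2.8,0],[1.2,-2.7,0],[1.5,-2.6,0],[1.7,-2.5,0],[0,0,0]],"grip":[0,0,0,0,0,0]}'
python3 - <<'E'
from h import *
s=r.sense();print(s['tcp_pos'],s['wrist_force'],s['moment'])
C=np.array([.5928,-.0451]);v=(s['tcp_pos'][:2]-C)*1e3;print(v,np.hypot(*v),np.degrees(np.arctan2(v[1],v[0])))
E
```

```text
time_s: 4.03
tcp_pos: [0.5599, -0.0518, 0.1496]
ee_rot: [[0.583, -0.812, 0.001], [-0.812, -0.583, 0.0], [0.0, -0.001, -1.0]]
wrist_force: [-1.2, 3.7, 2.8]
gripper_width: 0.007
time_s: 4.53
tcp_pos: [0.5656, -0.066, 0.1493]
ee_rot: [[0.87, -0.493, -0.001], [-0.493, -0.87, -0.0], [-0.0, 0.001, -1.0]]
wrist_force: [0.4, 1.0, 1.3]
gripper_width: 0.006
[ 0.56561305 -0.06603811  0.14932128] [0.36642881 1.01194988 1.2663986 ] [0.29103598 0.13144594 0.00891533]
[-27.18694744 -20.93810729] 34.31522181087866 -142.39822837039256
```

```bash
python3 -m jog '{"rot":[[0,0,5],[0,0,5],[0,0,5],[0,0,5],[0,0,5],[0,0,5],[0,0,5],[0,0,5],[0,0,5],[0,0,0]],"delta_pos":[[1.9,-2.3,0],[2.1,-2.1,0],[2.3,-2,0],[2.4,-1.8,0],[2.6,-1.5,0],[2.7,-1.3,0],[2.8,-1.1,0],[2.9,-0.8,0],[2.9,-0.6,0],[0,0,0]],"grip":[0,0,0,0,0,0,0,0,0,0]}'
python3 -m jog '{"rot":[[0,0,0],[0,0,0],[0,0,0],[0,0,0],[0,0,0],[0,0,0],[0,0,0],[0,0,0],[0,0,0],[0,0,0]],"delta_pos":[[-4,-1,0],[-4,-1,0],[0,0,10],[0,0,30],[0,0,30],[0,0,30],[0,-35,0],[0,-35,0],[0,-35,0],[0,-35,0]],"grip":[0,0,0,0,0,0,0,0,0,0]}'
python3 -m jog '{"rot":[[0,0,0],[0,0,0],[0,0,0]],"delta_pos":[[0,-35,0],[0,-35,0],[0,0,0]],"grip":[0,0,0]}'
python3 - <<'E'
from h import *
shot('top','t2',crop=(252,138,322,208),scale=8.5)
E
```

```text
time_s: 5.37
tcp_pos: [0.5877, -0.0802, 0.149]
ee_rot: [[0.964, 0.265, -0.002], [0.265, -0.964, -0.001], [-0.002, 0.001, -1.0]]
wrist_force: [-0.2, -1.1, 0.5]
gripper_width: 0.004
time_s: 6.2
tcp_pos: [0.5803, -0.2221, 0.2512]
ee_rot: [[0.964, 0.266, 0.003], [0.266, -0.964, -0.0], [0.002, 0.001, -1.0]]
wrist_force: [0.6, 0.4, -0.1]
gripper_width: 0.003
time_s: 6.45
tcp_pos: [0.5797, -0.2962, 0.25]
ee_rot: [[0.966, 0.259, 0.001], [0.259, -0.966, -0.002], [0.0, 0.002, -1.0]]
wrist_force: [0.3, 0.0, -0.4]
gripper_width: 0.006
{}
```

View pics/t2.png

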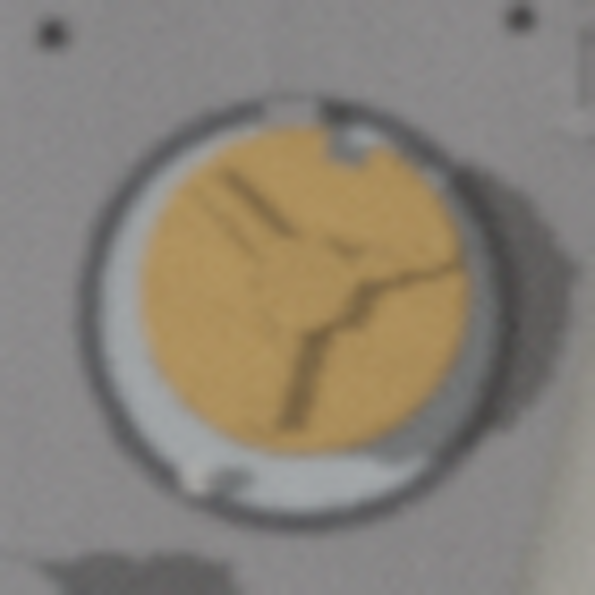

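The notch is now at crop (350, 142), slightly clockwise of the lug at (292, 110).

```bash
python3 - <<'E'
from h import *
f=lambda a,b,z:ray('t2',252+(a+.5)/8.5-.5,138+(b+.5)/8.5-.5,z)
C=f(305,291,.12)
for p in((350,142),(330,140),(372,145),(292,110)):
    v=f(*p,.12 if p[0]>300 else .1)-C;print(p,v,np.hypot(v[0],v[1]),np.degrees(np.arctan2(v[1],v[0])))
# predicted pixel of lug end (r=60..66) and notch for angle hypotheses
g=lambda P:np.round((proj('t2',P)-[252,138]+.5)*8.5-.5,0)
for a in(2,3,4):
    c,s=np.cos(np.radians(a)),np.sin(np.radians(a));print(a,[g([C[0]+.064*c,C[1]+.064*s,z]) for z in(.09,.1,.108)])
# igniter/holes ignored; burner box direction from 4 deck screws/holes if visible
a=np.array([f(*p,.076)[:2] for p in((52,35),(520,18))]);d=a[0]-a[1];print('holes',a,np.degrees(np.arctan2(d[1],d[0]))-90)
E
```

```text
(350, 142) [ 0.04576315 -0.01304978  0.        ] 0.0475874238055357 -15.915977620613504
(330, 140) [ 0.04627488 -0.00699571  0.        ] 0.04680069402425728 -8.596723948818672
(372, 145) [ 0.04495483 -0.01971198  0.        ] 0.04908664716866844 -23.676692416653047
(292, 110) [ 0.05991648  0.00396481 -0.02      ] 0.060047517129162474 3.7858776153855214
2 [array([297., 105.]), array([298.,  97.]), array([299.,  91.])]
3 [array([293., 105.]), array([294.,  97.]), array([295.,  91.])]
4 [array([289., 105.]), array([291.,  97.]), array([291.,  91.])]
holes [[ 0.68108998  0.0342213 ]
 [ 0.68910527 -0.11370586]] 3.1014865197417407
```

The pin is at +3 to 3.5° and the notch at about -16°, so about 19° remains. I'll retrace to the contact pose, push 19° and back off.

```bash
python3 -m jog '{"rot":[[0,0,0],[0,0,0],[0,0,0],[0,0,0],[0,0,0],[0,0,0],[0,0,0],[0,0,0],[0,0,0],[0,0,0]],"delta_pos":[[0,35,0],[0,35,0],[0,35,0],[0,35,0],[0,35,0],[0,35,0],[0,0,-30],[0,0,-30],[0,0,-30],[0,0,-10]],"grip":[0,0,0,0,0,0,0,0,0,0]}'
python3 -m jog '{"rot":[[0,0,0],[0,0,0],[0,0,0],[0,0,5],[0,0,5],[0,0,5],[0,0,4],[0,0,0],[0,0,0]],"delta_pos":[[0,0,0],[4,1,0],[4,1,0],[2.9,-0.3,0],[2.9,-0.1,0],[2.9,0.2,0],[2.9,0.4,0],[0,0,0],[0,0,0]],"grip":[0,0,0,0,0,0,0,0,0]}'
python3 - <<'E'
from h import *
s=r.sense();C=np.array([.5928,-.0451]);v=(s['tcp_pos'][:2]-C)*1e3;print(v,np.hypot(*v),np.degrees(np.arctan2(v[1],v[0])))
E
python3 -m jog '{"rot":[[0,0,0],[0,0,0],[0,0,0],[0,0,0],[0,0,0],[0,0,0],[0,0,0],[0,0,0],[0,0,0],[0,0,0]],"delta_pos":[[-3.5,-2,0],[-3.5,-2,0],[0,0,10],[0,0,30],[0,0,30],[0,0,30],[0,-40,0],[0,-40,0],[0,-40,0],[0,-40,0]],"grip":[0,0,0,0,0,0,0,0,0,0]}'
python3 -m jog '{"rot":[[0,0,0],[0,0,0]],"delta_pos":[[0,-40,0],[0,0,0]],"grip":[0,0]}'
python3 - <<'E'
from h import *
shot('top','t3',crop=(252,138,322,208),scale=8.5)
E
```

```text
time_s: 7.33
tcp_pos: [0.5775, -0.0796, 0.1461]
ee_rot: [[0.964, 0.266, -0.007], [0.266, -0.964, 0.001], [-0.006, -0.002, -1.0]]
wrist_force: [-0.8, -0.6, -1.0]
gripper_width: 0.004
time_s: 8.08
tcp_pos: [0.6005, -0.0793, 0.1512]
ee_rot: [[0.826, 0.563, 0.002], [0.563, -0.826, -0.0], [0.002, 0.001, -1.0]]
wrist_force: [-1.3, -0.9, 0.6]
gripper_width: 0.004
[  7.69890208 -34.20970084] 35.06532082873155 -77.3168755858502
time_s: 8.92
tcp_pos: [0.593, -0.2443, 0.2512]
ee_rot: [[0.825, 0.566, 0.003], [0.566, -0.825, -0.0], [0.002, 0.002, -1.0]]
wrist_force: [0.4, -0.4, 0.1]
gripper_width: 0.009
time_s: 9.08
tcp_pos: [0.5922, -0.2891, 0.2499]
ee_rot: [[0.829, 0.559, 0.001], [0.559, -0.829, -0.002], [-0.0, 0.002, -1.0]]
wrist_force: [0.9, 0.1, 0.5]
gripper_width: 0.008
{}
```

View pics/t3.png

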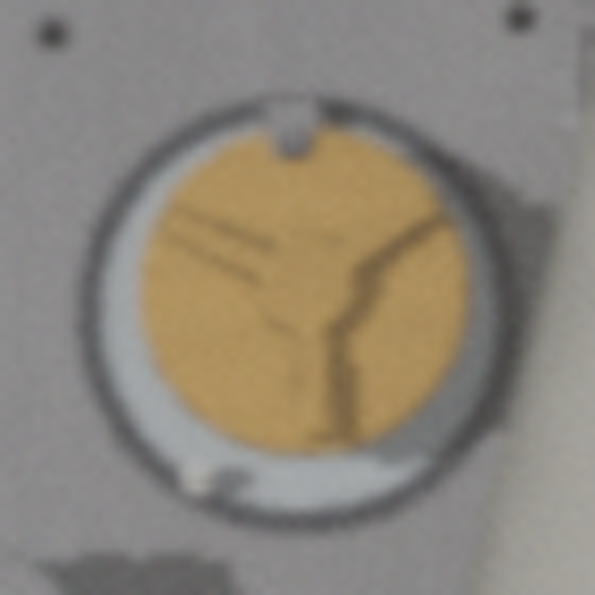

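The notch at (292, 143) now lines up with the lug at (292, 110). Next I'll go over the hub and press.

```bash
python3 -m jog '{"rot":[[0,0,0],[0,0,0],[0,0,0],[0,0,0],[0,0,0],[0,0,0],[0,0,0],[0,0,0],[0,0,0],[0,0,0]],"delta_pos":[[0,40,0],[0,40,0],[0,40,0],[0,40,0],[0,40,0],[0,30,0],[0,14,-20],[0,0,-30],[0,0,-20],[0,0,-12]],"grip":[0,0,0,0,0,0,0,0,0,0]}'
python3 -m jog '{"rot":[[0,0,0],[0,0,0],[0,0,0]],"delta_pos":[[0,0,0],[0,0,0],[0,0,0]],"grip":[0,0,0]}'
```

```text
time_s: 9.97
tcp_pos: [0.5914, -0.0372, 0.1658]
ee_rot: [[0.824, 0.566, -0.003], [0.566, -0.824, 0.0], [-0.002, -0.002, -1.0]]
wrist_force: [-0.0, 0.2, -0.9]
gripper_width: 0.006
time_s: 10.22
tcp_pos: [0.5937, -0.0384, 0.1692]
ee_rot: [[0.825, 0.566, 0.003], [0.566, -0.825, 0.0], [0.002, 0.002, -1.0]]
wrist_force: [0.1, -0.1, -0.9]
gripper_width: 0.007
```

```bash
python3 -m jog '{"rot":[[0,0,0],[0,0,0],[0,0,0],[0,0,0],[0,0,0],[0,0,0]],"delta_pos":[[-1,-4,0],[0,-2.7,-3],[0,0,-3],[0,0,-2],[0,0,-2],[0,0,0]],"grip":[0,0,0,0,0,0]}'
python3 -m jog '{"rot":[[0,0,0],[0,0,0],[0,0,0],[0,0,0],[0,0,0],[0,0,0]],"delta_pos":[[0,0,-1],[0,0,-1],[0,0,-1],[0,0,-1],[0,0,-1],[0,0,0]],"grip":[0,0,0,0,0,0]}'
```

```text
time_s: 10.72
tcp_pos: [0.5915, -0.0458, 0.157]
ee_rot: [[0.825, 0.565, -0.001], [0.565, -0.825, -0.0], [-0.001, -0.001, -1.0]]
wrist_force: [0.0, -0.6, 0.6]
gripper_width: 0.004
time_s: 11.22
tcp_pos: [0.592, -0.0457, 0.1538]
ee_rot: [[0.825, 0.566, 0.001], [0.566, -0.825, -0.0], [0.0, 0.001, -1.0]]
wrist_force: [-1.8, -0.2, 5.3]
gripper_width: 0.005
```

Contact at about z = 0.156 with 5 N, and it's going down. Continue in small steps.

```bash
python3 -m jog '{"rot":[[0,0,0],[0,0,0],[0,0,0],[0,0,0],[0,0,0]],"delta_pos":[[0,0,-1],[0,0,-1],[0,0,-1],[0,0,0],[0,0,0]],"grip":[0,0,0,0,0]}'
python3 -m jog '{"rot":[[0,0,0],[0,0,0],[0,0,0],[0,0,0]],"delta_pos":[[0,0,-1],[0,0,-1],[0,0,0],[0,0,0]],"grip":[0,0,0,0]}'
```

```text
time_s: 11.63
tcp_pos: [0.592, -0.0457, 0.1508]
ee_rot: [[0.825, 0.566, 0.001], [0.566, -0.825, -0.0], [0.0, 0.001, -1.0]]
wrist_force: [-2.3, -0.2, 5.8]
gripper_width: 0.004
time_s: 11.97
tcp_pos: [0.592, -0.0457, 0.1503]
ee_rot: [[0.824, 0.566, 0.001], [0.566, -0.824, -0.001], [0.001, 0.001, -1.0]]
wrist_force: [-5.3, 1.4, 11.5]
gripper_width: 0.004
```

```bash
python3 -m jog '{"rot":[[0,0,0],[0,0,0],[0,0,0]],"delta_pos":[[0,0,-1],[0,0,0],[0,0,0]],"grip":[0,0,0]}'
python3 -m jog '{"rot":[[0,0,0],[0,0,0],[0,0,0],[0,0,0],[0,0,0],[0,0,0],[0,0,0],[0,0,0],[0,0,0],[0,0,0]],"delta_pos":[[0,0,3],[0,0,5],[0,0,20],[0,0,35],[0,0,35],[0,-40,0],[0,-40,0],[0,-40,0],[0,-40,0],[0,-40,0]],"grip":[0,0,0,0,0,0,0,0,0,0]}'
python3 -m jog '{"rot":[[0,0,0],[0,0,0]],"delta_pos":[[0,-30,0],[0,0,0]],"grip":[0,0]}'
python3 - <<'E'
from h import *
a,b=(252,138,322,208),(285,175,345,225)
shot('top','t4',crop=a,scale=5.7); shot('side','s4',crop=b,scale=6.65)
A,B=cv2.imread('pics/t4.png'),cv2.imread('pics/s4.png')
h=max(A.shape[0],B.shape[0]);p=lambda x:cv2.copyMakeBorder(x,0,h-x.shape[0],0,0,cv2.BORDER_CONSTANT)
cv2.imwrite('pics/both4.png',cv2.hconcat([p(A),p(B)])[:,:800])
C=[.5928,-.0451]
for z in(.131,.125):print(z,(proj('s4',[*C,z])-[285,175])*6.65+[399,0])
E
```

```text
time_s: 12.22
tcp_pos: [0.592, -0.0457, 0.1502]
ee_rot: [[0.824, 0.566, 0.002], [0.566, -0.824, -0.001], [0.001, 0.002, -1.0]]
wrist_force: [-6.1, 1.8, 15.6]
gripper_width: 0.001
time_s: 13.05
tcp_pos: [0.5917, -0.2473, 0.2445]
ee_rot: [[0.825, 0.566, -0.0], [0.566, -0.825, 0.0], [0.0, -0.0, -1.0]]
wrist_force: [2.0, 0.1, 0.2]
gripper_width: 0.01
time_s: 13.22
tcp_pos: [0.5912, -0.2807, 0.2435]
ee_rot: [[0.828, 0.56, -0.001], [0.56, -0.828, -0.001], [-0.001, 0.0, -1.0]]
wrist_force: [0.4, -0.5, -0.2]
gripper_width: 0.004
{}
{}
0.131 [572.99764168 130.05012742]
0.125 [572.23305628 140.35515466]
```

View pics/both4.png

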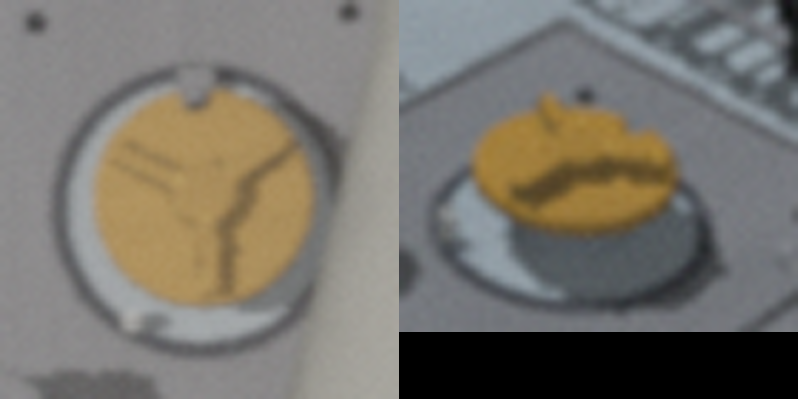

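The top view shows the notch on the pin at (196, 95), and the cap is level in the side view. The tips stopped firmly at z = 0.125, which is the home height, and nothing is touching the cap now.

```bash
python3 -c "
from h import *
print(r.sense()['wrist_force']);print(finish_job())"
```

```text
[ 0.47974878  0.13281615 -1.50954093]
the job is handed in; nothing more can be done
None
```

The cap is turned so its notch stands over the pin and is pressed fully home. The job is handed in, at about 13 s of the 61 s allowed.

- **Turning:** I pushed the rib opposite the notch counter-clockwise with the closed fingertips, about 110° and then another 19° after a look. Side forces read at most about 4 N.
- **Alignment:** before pressing, the top picture showed the notch in line with the pin's lug.
- **Pressing:** the cap went down under about 5–6 N and then stopped firmly, at most 15.6 N. The fingertips stopped at 125.2 mm; fully home is 125 mm.
- **Last checks:** the final pictures show the notch on the pin and the cap level, and the arm is clear with no contact force. I never went near the jar, opener or the other objects, though I did not measure their positions again at the end. No check failed or disagreed.

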